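# Press a bottle down onto the depth gauge in its spring cradle

## Robot

A 7-joint arm with a two-finger parallel gripper is mounted at the origin on a cart in front of the work surface, level with it; the furniture and walls round the work are solid. World frame = base frame: x ahead of the robot, y to its left, z up, the work surface at z = 0. Lengths are in m, angles in rad, forces in N, time in s.
With the tool pointing down it reaches from about 0.4 to 0.85 m from the base axis. Payload 10.4 kg.
Tool frame: the origin (TCP) lies at the very end of the fingers, on their centre line; the grasp point (between the pads) lies 19 mm behind it (r.pinch_z is the distance from the TCP to the grasp point, in m); z points along the fingers, y is the line along which they close (so a half turn about z gives the same grasp; the last joint's range is limited). The gripper opens to 87 mm and grips with 3 to 60 N. Pads are 19 mm wide; open, the fingers measure 117 mm over their backs; the gripper's body (75 mm by 190 mm) begins 51 mm behind the grasp point.
Start: joints at [-1.183, 0.332, -0.065, 1.46, 0.022, 1.35, -0.088], TCP at [0.25, 0.573, 0.223] pointing down, gripper open.
Joint ranges: [-2.6, 2.6], [-0.5, 2.12], [-1.47, 1.34], [0.16, 2.42], [-1.27, 4.41], [0.06, 2.06], [-2.6, 2.6]. Speed limits (rad/s): [2.22, 2.22, 2.79, 2.79, 3.14, 3.14, 3.14].

## Interface

Orientations are given as a unit quaternion [x, y, z, w].
In Python, from bench import r, camera gives the robot as it stands. The module is installed in compiled form; this text tells all that it offers.
- The arm moves only by the shell command python3 -m pendant 'ROWS' [FORCE]. ROWS is JSON, a list of rows, each an object with "dp": the shift along the tool's x, y, z as a fraction of full scale, a list of three; "rotation": the turn, a rotation vector about the tool's x, y, z as a fraction of full scale, a list of three; "jaw": the opening, from 0 (shut) to 1 (fully open). A call has 1 to 8 rows; each row is the pose to reach, as a shift and turn from the pose commanded when the call began, along the tool's axes at that moment, turning the shorter way round; what a row does not reach only later rows make up. Full scale, the value 1, is 0.15 m for a shift and 2 pi rad for a turn. A row lasts 1/8 s, in which the tool goes at most 62.5 mm and 10.7 degrees, less where a joint would pass 70% of its speed; a pose out of reach is approached as far as the arm can. A call with a number of a shift or a turn outside -1 to 1 is refused whole. A call with a gripper value outside its range is refused whole. The fingers move at their own pace and stop on an object; FORCE is the grip in N (left out, the last holds). Time passes only in rows, so rows that repeat a pose let the fingers close. It gives the time, the measured TCP pose, the force, the opening and the grip force at its end, in the units of the state.
- r.read_state(): the state, without advancing time (a new reading comes with each control period).
- camera(name): name is "side" or "top" or "wrist"; returns a dict with "image" (384x512x3 uint8, red, green, blue), "z_map" (384x512 float32, m along the optical axis (not along the pixel's ray), 0 where there is no reading), "mtx" (3x3 intrinsics, pixels), "distortion" ([k1, k2, p1, p2, k3] as OpenCV has them; the pictures are not rectified), "T" (4x4, takes a point from camera to world coordinates). Camera axes: x right, y down, z forward; pixel columns grow to the right and rows downward; lengths in m; the calibration is good to about 2 mm. A picture is of the moment at which its call begins.
- r.close_job(): hands the job in; it is judged then, once.
The state is a dict: "time": time; "joint_positions": joint angles; "joint_vel": joint speeds; "joint_torque": joint torques, N m; "ee_pos": TCP position; "eef_rot": TCP orientation; "ft_force": force on the tool from outside, world axes, zero at the start; "torque": the same for the moment, N m; "width": finger opening in m; "grip_force": force on a finger pad.
Only numpy, scipy, OpenCV 4.12 (cv2) and the standard library are available. Lean on these libraries where they do the work, as an engineer would, in place of code of your own. Each camera call takes 0.05 s, during which the arm holds its last target. There are 200 camera calls.

## Task

Set the depth of the spring cradle and hold a bottle at it: first push the flat gauge blade into the slot in the cradle's base until its shoulder is right up against the slot, and leave it there. Then stand the round white screw-cap bottle in the sprung ring and press it down until the ring's foot bears firmly on the blade, and finish like that, still holding the bottle pressed down. Leave the other things on the desk where they are.

Things in the scene. Friction and masses are not known exactly. Their poses are not given: they have to be found in the camera images.
- cradle: Spring cradle, fixed to the desk: aluminium base plate 117 x 150 x 8 mm (x = -62 to +55 mm) with two 8 mm guide posts (13 mm heads, top at z 73 mm) at y = -60 and +60 mm; a black ring slides up and down on them. Origin: on the desk under the ring's axis. z up; x points along the slot, from its mouth inward to the ring.
- slot_mouth (a point): Centre of the slot's mouth on the slot's floor, 45 mm before the ring's axis, 8 mm above the desk (on the base plate). Axes as the cradle's: x into the slot. Slot: 31 mm wide between low walls; a bridge roofs it over the first 20 mm, clear height under it 10 mm, its top at z 23 mm.
- ring_seat (a point): Centre of the ring's floor, where the bottle stands; 42 mm above the desk when up, moves with the ring. The ring is an open cup, 50 mm inner and 60 mm outer diameter, mouth flared to 56 mm inside, rim 14 mm above this floor. A steel foot 18 mm thick under its middle ends 16 mm below this floor. Its arms to the posts lie below the rim.
- ring (a joint): How far the ring is pressed down, m: 0 = up. Springs push it up with about 3 N net at 0 and 0.6 N more per mm (about 10 N at 12 mm; the bottle's weight, about 1 N, helps). With the gauge home its foot meets the blade at 0.012 and stops rigidly; without it, at 0.0178. About 15 N from the hand bears firmly on the blade.
- gauge: Gauge, loose: flat steel blade 26 mm wide, 6 mm thick, with a cross shoulder 46 mm wide and behind it an upright black grip 36 long (x), 14 wide (y), top 40 mm above the underside. Origin: on the underside below the grip's middle. x points from grip to blade tip, z up. Shoulder front at x = 25 mm, tip at 99, back end at -18. 0.13 kg, centre of mass near x = 35 mm.
- gauge_shoulder (a point): Middle of the shoulder's front face, on the underside of the gauge (25 mm ahead of its origin). With the gauge home this point is at the slot's mouth.
- bottle: Round white screw-cap bottle, upright and loose on the desk: body 45 mm in diameter up to 51 mm high, then a cap 37 mm in diameter up to 66 mm. Origin: centre of its underside. 0.08 to 0.16 kg. It can be gripped by the body or the cap.
- tall_bottle: Bystander: flat white bottle with a black flip lid, 43 x 59 x 107 mm. Origin: centre of its underside.
- stamp_block: Bystander: black hand stamp, 26 x 22 x 64 mm, upright. Origin: centre of its underside.
- rubber: Bystander: small eraser, 20 x 42 x 12 mm, lying. Origin: centre of its underside.
Mind the look-alikes: they are no part of the job. What is shaped like the bottle but purple or yellow is not meant.

How it is judged:
By the outcome, as a careful person would: the job done as asked, in the order asked, and still so for the second after the job is handed in, while the arm keeps its last pose, push and grip.
It also fails if it takes over 64 s, if anything falls off the work surface, if the arm or the gripper's body presses on something with over 40 N, if the wrist force passes 120 N, or if a joint passes its speed limit or range.

## Working session

There is one attempt and no reset: what is moved stays moved. The work goes in short steps, Python scripts to look and compute and a shell command to move; the robot and the scene stay as the last step left them, time stands still between calls to the robot, and variables do not carry over. Pictures are saved under pics/ and viewed, at most 10 in all, crops included, and the job is handed in when it is done.

```bash
mkdir -p pics; cat > h.py <<'E'
import numpy as np,cv2
from bench import r,camera
def cam(n):
    c=camera(n); np.savez(''+n+'.npz',**{k:np.asarray(v) for k,v in c.items()}); return c
def pts(c):
    h,w=c['z_map'].shape
    u,v=np.meshgrid(np.arange(w),np.arange(h))
    n=cv2.undistortPoints(np.stack([u,v],-1).reshape(-1,1,2).astype(np.float64),np.asarray(c['mtx'],float),np.asarray(c['distortion'],float)).reshape(h,w,2)
    z=c['z_map'].astype(float)
    P=np.dstack([n*z[...,None],z]); T=np.asarray(c['T'])
    return P@T[:3,:3].T+T[:3,3]
def ray(c,u,v,z):
    n=cv2.undistortPoints(np.array([[[u,v]]],float),np.asarray(c['mtx'],float),np.asarray(c['distortion'],float))[0,0]
    T=np.asarray(c['T']); d=T[:3,:3]@[n[0],n[1],1]; o=T[:3,3]
    return o+d*(z-o[2])/d[2]
E
python3 - <<'E'
from h import *
s=r.read_state()
print({k:np.round(v,3) for k,v in s.items()})
for n in('top','side'):
    c=cam(n); cv2.imwrite(f'pics/{n}0.png',cv2.resize(c['image'][...,::-1],(800,600)))
    print(n,np.round(c['T'],3))
E
```

```text
{'time': np.float64(0.0), 'joint_positions': array([-1.183,  0.333, -0.065,  1.461,  0.022,  1.35 , -0.088]), 'joint_vel': array([0.001, 0.   , 0.001, 0.002, 0.   , 0.   , 0.001]), 'joint_torque': array([-0.0000e+00, -6.2324e+01,  2.4000e-02, -3.8990e+01, -6.1000e-02,
        4.0000e-02,  0.0000e+00]), 'ee_pos': array([0.249, 0.573, 0.222]), 'eef_rot': array([ 0.204,  0.979, -0.001, -0.   ]), 'ft_force': array([-0.773,  0.436,  0.313]), 'torque': array([ 0.014, -0.013,  0.033]), 'grip_force': np.float64(0.0), 'width': np.float64(0.087)}
top [[ 0.014 -0.997  0.069  0.426]
 [-1.    -0.014 -0.006  0.103]
 [ 0.007 -0.069 -0.998  1.11 ]
 [ 0.     0.     0.     1.   ]]
side [[ 0.819 -0.347  0.456  0.041]
 [-0.573 -0.489  0.658 -0.608]
 [-0.005 -0.801 -0.599  0.696]
 [ 0.     0.     0.     1.   ]]
```

View pics/top0.png

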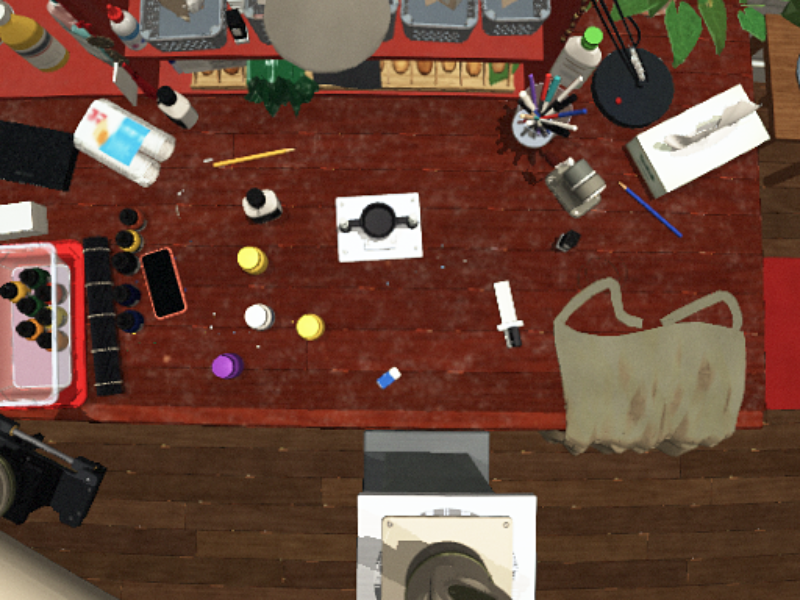

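View pics/side0.png

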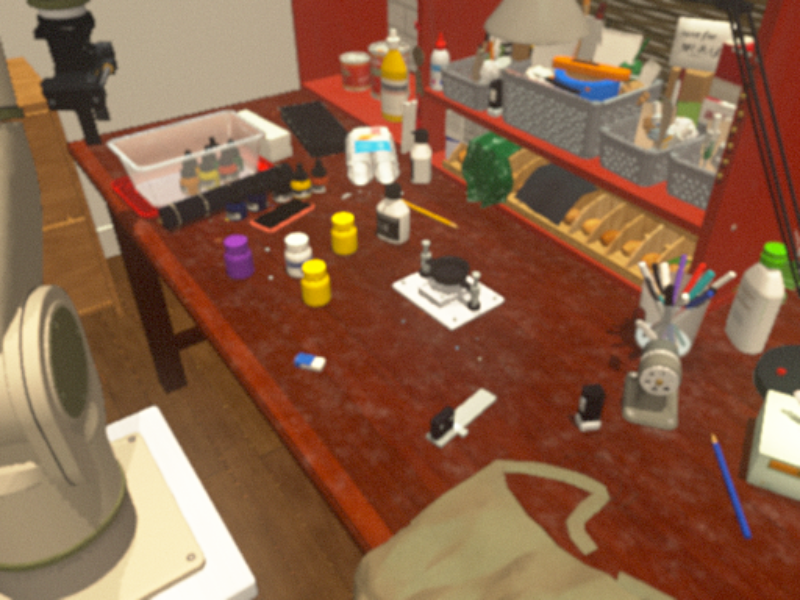

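The top view (800x600) shows the cradle plate at cols 336–422, rows 194–262, with its ring at (378,220) and its mouth side facing the robot. The gauge tip is at (503,283) and its grip at (515,338). The white bottle is at (259,317), with yellow ones at (310,327) and (252,260). The side view agrees. Next I measure.

```bash
cat > m1.py <<'E'
from h import *
c=dict(np.load('top.npz')); P=pts(c); im=c['image'].astype(int); mx=im.max(2); mn=im.min(2)
white=(mn>120)&(mx-mn<60)
def reg(x0,x1,y0,y1):
    m=np.zeros(mx.shape,bool); m[int(y0*.64):int(y1*.64),int(x0*.64):int(x1*.64)]=1; return m
def pr(n,m):
    Q=P[m]; print(n,m.sum(),'med',np.round(np.median(Q,0),4),'z',np.round(np.percentile(Q[:,2],[2,50,98]),4)); return Q
def rect(m,z):
    # min area rect in world plane
    v,u=np.nonzero(m); w=np.array([ray(c,a,b,z)[:2] for a,b in zip(u,v)])
    R=cv2.minAreaRect((w*1000).astype(np.float32)); print('   rect',np.round(R[0],1),np.round(R[1],1),round(R[2],2)); return w
pl=reg(325,435,185,272)
m=pl&white; pr('plate',m); rect(m,.008)
rg=pl&(mx<70); pr('ring',rg)
rim=pl&(P[...,2]>.050); Q=pr('hi',rim)
g=reg(485,535,272,355)
gw=g&white; pr('gw',gw); rect(gw,.006)
gb=g&(mx<70); Q=pr('gb',gb)
gt=g&(P[...,2]>.032); Q=pr('gtop',gt); rect(gt,.040)
b=reg(238,280,298,336); bt=b&(P[...,2]>.055); Q=pr('bottle',bt);rect(bt,.066)
bw=b&white; pr('bw',bw)
for n,q in(('yel1',(295,327,308,345)),('yel2',(232,272,242,278)),('tall',(240,285,185,225))):
    k=reg(*q)&(P[...,2]>.05); pr(n,k)
def crop(u0,u1,v0,v1):return cv2.resize(c['image'][v0:v1,u0:u1,::-1],(390,390),interpolation=cv2.INTER_CUBIC)
cv2.imwrite('pics/crop1.png',np.hstack([crop(210,275,115,180),crop(295,360,170,235)]))
E
python3 m1.py
```

```text
plate 1696 med [0.6119 0.1264 0.008 ] z [0.0002 0.008  0.0712]
   rect [625.9 129.1] [118.6 151. ] 4.38
ring 502 med [0.6295 0.1304 0.043 ] z [0.0031 0.043  0.0575]
hi 217 med [0.628  0.1277 0.0557] z [0.0508 0.0557 1.1099]
gw 354 med [ 0.4832 -0.0996  0.0057] z [0.0005 0.0057 0.0121]
   rect [ 474.3 -106. ] [115.5  45.9] 4.62
gb 94 med [ 0.4357 -0.1094  0.0375] z [0.0004 0.0375 0.0436]
gtop 78 med [ 0.4331 -0.1099  0.0391] z [0.0336 0.0391 0.5347]
   rect [ 437.  -111.2] [24.5 40.2] 78.73
bottle 166 med [0.4612 0.3334 0.0648] z [0.0581 0.0648 0.0693]
   rect [463.8 327.1] [36.6 66.9] 15.74
bw 209 med [0.4608 0.3301 0.064 ] z [0.0318 0.064  0.0685]
yel1 164 med [0.4464 0.2434 0.0648] z [0.0537 0.0648 0.0693]
yel2 170 med [0.5588 0.3477 0.0646] z [0.0526 0.0646 0.0685]
tall 356 med [0.6501 0.3282 0.0721] z [0.0524 0.0721 0.1087]
```

View pics/crop1.png

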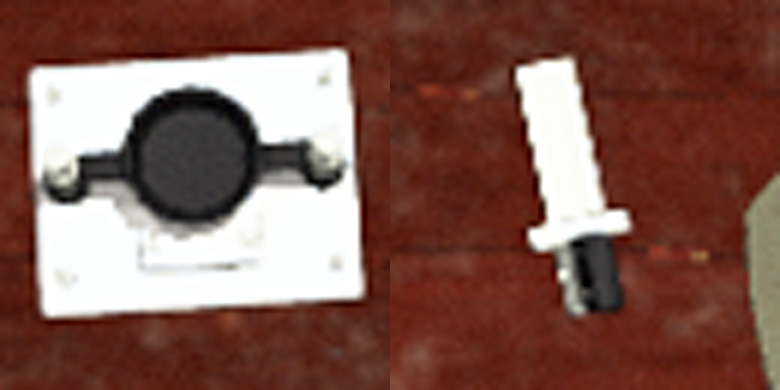

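The crop shows the cradle's ring and posts clearly, with the bridge edge at crop (140–260, 270). The gauge blade runs from crop (545,62) to the shoulder at (580,230), with the grip at (598,275), so its yaw is about 11°. I'll refine that and plan the grasp.

```bash
cat > m2.py <<'E'
import sys,io,contextlib
with contextlib.redirect_stdout(io.StringIO()): from m1 import *
v,u=np.nonzero(gw); w=np.array([ray(c,a,b,.006)[:2] for a,b in zip(u,v)])
yaw=np.radians(11)
for i in range(6):
    ax=np.array([np.cos(yaw),np.sin(yaw)]); n=np.array([-ax[1],ax[0]])
    s=w@ax; t=w@n; tip=s.max()
    k=(s>tip-.066)&(s<tip-.006)
    # edges: midline per slice
    ss=[];tt=[];wd=[]
    for a in np.arange(tip-.066,tip-.006,.004):
        q=t[(s>=a)&(s<a+.004)]; ss.append(a+.002); tt.append((q.max()+q.min())/2); wd.append(np.ptp(q))
    f=np.polyfit(ss,tt,1); yaw+=np.arctan(f[0])
print('yaw',np.degrees(yaw),'tip',tip,'w',np.mean(wd))
t0=np.polyval(f,tip-.04)
for nm,d in(('origin',-.099),('shoulder',-.074),('tip',0)): print(nm,np.round(ax*(tip+d)+n*t0,4))
print('wide s rel tip',np.round([ (s[np.abs(t-t0)>.017].max()-tip), s[np.abs(t-t0)>.017].min()-tip],4))
# ring rim circle and cap top circle from depth
v,u=np.nonzero(rg&(P[...,2]>.035)); w=np.array([ray(c,a,b,.05)[:2] for a,b in zip(u,v)])
def mec(m,z):
    v,u=np.nonzero(m); w=np.array([ray(c,a,b,z)[:2] for a,b in zip(u,v)]); return cv2.minEnclosingCircle((w*1000).astype(np.float32))
op=cv2.morphologyEx((rg).astype(np.uint8),cv2.MORPH_OPEN,np.ones((9,9)))>0
print('ring',mec(op,.056))
bt2=cv2.morphologyEx((bt&white).astype(np.uint8),cv2.MORPH_OPEN,np.ones((5,5)))>0
print('cap',mec(bt2,.066))
E
python3 m2.py
cat >> h.py <<'E'
from scipy.spatial.transform import Rotation as Ro
def go(p,yaw):
    """print dp/rotation for target TCP p, tool down with closing line y at world angle yaw(deg, mod 180)"""
    s=r.read_state(); R=Ro.from_quat(s['eef_rot']); best=None
    for k in(0,180):
        a=np.radians(yaw+k); y=np.array([np.cos(a),np.sin(a),0]); z=np.array([0,0,-1.]); x=np.cross(y,z)
        rv=(R.inv()*Ro.from_matrix(np.c_[x,y,z])).as_rotvec()
        if best is None or np.linalg.norm(rv)<np.linalg.norm(best): best=rv
    d=R.inv().apply(np.asarray(p)-s['ee_pos'])
    print('dp',np.round(d/.15,4),'rot',np.round(best/2/np.pi,4),'deg',np.round(np.degrees(best),2),'j7',round(s['joint_positions'][6],3),'t',round(s['time'],2),'ee',np.round(s['ee_pos'],4))
E
python3 -c "
from h import *
go([.434,-.110,.18],101)
go([.5,.3,.2],101)"
```

```text
yaw 12.802302307625117 tip 0.4980703933981814 w 0.02557629149086782
origin [ 0.4348 -0.1127]
shoulder [ 0.4592 -0.1071]
tip [ 0.5314 -0.0907]
wide s rel tip [-0.0758 -0.0852]
ring ((628.7102661132812, 129.50930786132812), 30.4367733001709)
cap ((461.5998229980469, 333.633056640625), 18.39157485961914)
dp [-2.9453 -3.681   0.2837] rot [-0.0002 -0.0001 -0.0959] deg [-7.000e-02 -2.000e-02 -3.453e+01] j7 -0.088 t 0.1 ee [0.2494 0.5727 0.2218]
dp [-2.2574 -0.9995  0.1469] rot [-0.0002 -0.0001 -0.0959] deg [-7.000e-02 -2.000e-02 -3.453e+01] j7 -0.088 t 0.1 ee [0.2494 0.5727 0.2218]
```

```bash

python3 -m pendant '[{"dp":[-1,-0.45,0.05],"rotation":[0,0,-0.096],"jaw":0.6},{"dp":[-1,-0.45,0.05],"rotation":[0,0,-0.096],"jaw":0.6},{"dp":[-1,-0.45,0.05],"rotation":[0,0,-0.096],"jaw":0.6},{"dp":[-1,-0.45,0.05],"rotation":[0,0,-0.096],"jaw":0.6}]' 40
python3 -c "
from h import *
go([.5,.2,.2],102.5);go([.434,-.111,.18],102.5)"
```

```text
time: 0.6
ee_pos: [0.3636, 0.4475, 0.2147]
eef_rot: [-0.095, 0.995, -0.001, 0.0]
ft_force: [-1.5, 0.5, 0.1]
width: 0.056
grip_force: 0.0
dp [-0.5815 -1.7918  0.1015] rot [-0.0003  0.0001 -0.0045] deg [-0.1   0.03 -1.62] j7 0.781 t 0.6 ee [0.3636 0.4475 0.2147]
dp [ 0.2419 -3.7446  0.238 ] rot [-0.0003  0.0001 -0.0045] deg [-0.1   0.03 -1.62] j7 0.781 t 0.6 ee [0.3636 0.4475 0.2147]
```

```bash

python3 -m pendant '[{"dp":[-0.3,-1,0.05],"rotation":[0,0,-0.004],"jaw":0.6},{"dp":[-0.3,-1,0.05],"rotation":[0,0,-0.004],"jaw":0.6},{"dp":[-0.3,-1,0.05],"rotation":[0,0,-0.004],"jaw":0.6}]'
python3 -m pendant '[{"dp":[-0.1,-1,0.05],"rotation":[0,0,0],"jaw":0.6},{"dp":[-0.1,-1,0.05],"rotation":[0,0,0],"jaw":0.6},{"dp":[-0.1,-1,0.05],"rotation":[0,0,0],"jaw":0.6}]'
python3 -m pendant '[{"dp":[0.3,-1,0.05],"rotation":[0,0,0],"jaw":0.6},{"dp":[0.3,-1,0.05],"rotation":[0,0,0],"jaw":0.6},{"dp":[0.3,-1,0.05],"rotation":[0,0,0],"jaw":0.6}]'
python3 -c "
from h import *
go([.434,-.111,.18],102.5)"
```

```text
time: 0.98
ee_pos: [0.4346, 0.3089, 0.2072]
eef_rot: [-0.107, 0.994, -0.001, -0.0]
ft_force: [-0.1, 1.4, 1.0]
width: 0.0523
grip_force: 0.0
time: 1.35
ee_pos: [0.4808, 0.1652, 0.1997]
eef_rot: [-0.106, 0.994, -0.0, -0.0]
ft_force: [0.1, 0.9, -0.5]
width: 0.0522
grip_force: 0.0
time: 1.72
ee_pos: [0.4677, 0.0098, 0.1922]
eef_rot: [-0.107, 0.994, -0.0, -0.0]
ft_force: [0.2, 0.5, 0.9]
width: 0.0521
grip_force: 0.0
dp [ 0.3903 -0.7393  0.0818] rot [-0.     -0.0001 -0.0007] deg [-0.   -0.03 -0.24] j7 1.666 t 1.73 ee [0.4677 0.0098 0.1922]
```

```bash

python3 -m pendant '[{"dp":[0.39,-0.74,0.08],"rotation":[0,0,0],"jaw":0.6},{"dp":[0.39,-0.74,0.08],"rotation":[0,0,0],"jaw":0.6},{"dp":[0.39,-0.74,0.08],"rotation":[0,0,0],"jaw":0.6},{"dp":[0.39,-0.74,0.08],"rotation":[0,0,0],"jaw":0.6}]'
python3 - <<'E'
from h import *
c=cam('wrist'); cv2.imwrite('pics/w1.png',c['image'][...,::-1]); print(np.round(c['T'],3)); go([.434,-.111,.016],102.5)
E
```

```text
time: 2.22
ee_pos: [0.4353, -0.1074, 0.1805]
eef_rot: [-0.108, 0.994, 0.0, -0.0]
ft_force: [0.2, 0.9, -0.7]
width: 0.0523
grip_force: 0.0
[[-0.216  0.937  0.275  0.359]
 [ 0.976  0.207  0.062 -0.124]
 [ 0.001  0.282 -0.959  0.342]
 [ 0.     0.     0.     1.   ]]
dp [ 0.0162 -0.0254  1.0967] rot [0.     0.     0.0001] deg [0.02 0.   0.04] j7 1.911 t 2.27 ee [ 0.4355 -0.1068  0.1805]
```

View pics/w1.png

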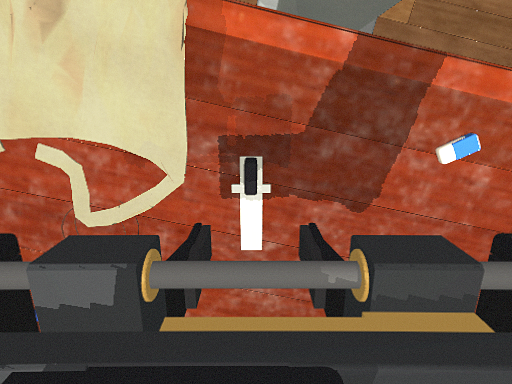

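The wrist view shows the gauge aligned with the image columns. The black grip is at (251,175), the shoulder at row 188 and the blade tip at row 250. I measure from this view.

```bash
cat > m3.py <<'E'
from h import *
c=dict(np.load('wrist.npz')); im=c['image'].astype(int); mx=im.max(2); mn=im.min(2)
box=np.zeros(mx.shape,bool); box[148:256,225:278]=1
w=box&(mn>150); b=box&(mx<70)&(np.indices(mx.shape)[0]<200)
def wp(m,z):
    v,u=np.nonzero(m); return np.array([ray(c,a,d,z)[:2] for a,d in zip(u,v)])
P=pts(c); print('grip top z',np.percentile(P[b][:,2],[10,50,90]),'blade z',np.median(P[w][:,2]))
W=wp(w,.006); T=b&(P[...,2]>.037); B=wp(T,.04)
print('grip rect',cv2.minAreaRect((B*1000).astype(np.float32)))
yaw=np.radians(12.5)
for i in range(5):
    ax=np.array([np.cos(yaw),np.sin(yaw)]); n=np.array([-ax[1],ax[0]]); s=W@ax;t=W@n;tip=s.max()
    ss=[];tt=[];wd=[]
    for a in np.arange(tip-.066,tip-.006,.003):
        q=t[(s>=a)&(s<a+.003)]; ss.append(a+.0015); tt.append((q.max()+q.min())/2); wd.append(np.ptp(q))
    f=np.polyfit(ss,tt,1); yaw+=np.arctan(f[0])
t0=np.polyval(f,tip-.04)
print('yaw',np.degrees(yaw),'w',np.mean(wd),'len',tip-s.min())
for nm,d in(('origin',-.099),('shoulder',-.074),('tip',0)): print(nm,np.round(ax*(tip+d)+n*t0,4))
q=s[np.abs(t-t0)>.017]; print('shoulder s',q.max()-tip,q.min()-tip)
go([*(ax*(tip-.099)+n*t0),.016],np.degrees(yaw)+90)
E
python3 m3.py
```

```text
grip top z [0.02833915 0.03935501 0.04040404] blade z 0.0057014984775134725
grip rect ((433.35675048828125, -112.5601577758789), (34.27663040161133, 12.391561508178711), 12.549196243286133)
yaw 12.693392511891743 w 0.025037859563346965 len 0.11538371521241608
origin [ 0.4333 -0.1127]
shoulder [ 0.4577 -0.1072]
tip [ 0.5299 -0.0909]
shoulder s -0.07384203051625143 -0.08355953424855167
dp [ 0.0231 -0.0352  1.0967] rot [ 0.      0.     -0.0004] deg [ 0.02  0.   -0.16] j7 1.911 t 2.27 ee [ 0.4355 -0.1068  0.1805]
```

```bash

python3 -m pendant '[{"dp":[0.023,-0.035,0.4],"rotation":[0,0,0],"jaw":0.6},{"dp":[0.023,-0.035,0.7],"rotation":[0,0,0],"jaw":0.6},{"dp":[0.023,-0.035,0.9],"rotation":[0,0,0],"jaw":0.6},{"dp":[0.023,-0.035,0.9],"rotation":[0,0,0],"jaw":0.6}]'
python3 -m pendant '[{"dp":[0,0,0.21],"rotation":[0,0,0],"jaw":0.6},{"dp":[0,0,0.21],"rotation":[0,0,0],"jaw":0.6},{"dp":[0,0,0.21],"rotation":[0,0,0],"jaw":0},{"dp":[0,0,0.21],"rotation":[0,0,0],"jaw":0},{"dp":[0,0,0.21],"rotation":[0,0,0],"jaw":0},{"dp":[0,0,0.21],"rotation":[0,0,0],"jaw":0},{"dp":[0,0,0.21],"rotation":[0,0,0],"jaw":0},{"dp":[0,0,0.21],"rotation":[0,0,0],"jaw":0}]' 40
```

```text
time: 2.78
ee_pos: [0.4318, -0.1124, 0.0439]
eef_rot: [-0.11, 0.994, 0.0, -0.002]
ft_force: [0.0, -0.1, 0.3]
width: 0.0523
grip_force: 0.0
time: 3.78
ee_pos: [0.4331, -0.1136, 0.0142]
eef_rot: [-0.109, 0.994, 0.0, 0.0]
ft_force: [-0.7, 0.8, 5.4]
width: 0.0135
grip_force: 40.0
```

```bash

python3 -m pendant '[{"dp":[0,0,-0.25],"rotation":[0,0,0],"jaw":0},{"dp":[0,0,-0.5],"rotation":[0,0,0],"jaw":0},{"dp":[0,0,-0.5],"rotation":[0,0,0],"jaw":0}]'
python3 - <<'E'
from h import *
go([.465,.1168,.088],94.4)
c=cam('wrist'); cv2.imwrite('pics/w2.png',c['image'][...,::-1])
E
```

```text
time: 4.15
ee_pos: [0.4347, -0.1139, 0.0911]
eef_rot: [-0.109, 0.994, -0.0, 0.002]
ft_force: [-0.5, 0.2, -1.9]
width: 0.0137
grip_force: 40.0
dp [-0.5291  1.458   0.0222] rot [-0.0001  0.0007  0.0224] deg [-0.02  0.26  8.06] j7 1.976 t 4.15 ee [ 0.4347 -0.1139  0.0911]
```

```bash

python3 -m pendant '[{"dp":[-0.27,0.73,0.02],"rotation":[0,0,0.022],"jaw":0},{"dp":[-0.27,0.73,0.02],"rotation":[0,0,0.022],"jaw":0},{"dp":[-0.27,0.73,0.02],"rotation":[0,0,0.022],"jaw":0}]'
python3 -c "
from h import *
go([.465,.1168,.088],94.4)"
```

```text
time: 4.58
ee_pos: [0.4482, 0.0061, 0.0845]
eef_rot: [-0.043, 0.999, 0.0, -0.001]
ft_force: [1.3, -1.5, -2.4]
width: 0.0135
grip_force: 40.0
dp [-0.1747  0.7258 -0.0233] rot [ 0.0001 -0.0004  0.0015] deg [ 0.03 -0.13  0.52] j7 1.57 t 4.58 ee [0.4482 0.0061 0.0845]
```

```bash

python3 -m pendant '[{"dp":[-0.175,0.725,0],"rotation":[0,0,0.001],"jaw":0},{"dp":[-0.175,0.725,0],"rotation":[0,0,0.001],"jaw":0},{"dp":[-0.175,0.725,0],"rotation":[0,0,0.001],"jaw":0},{"dp":[-0.175,0.725,0],"rotation":[0,0,0.001],"jaw":0}]'
python3 - <<'E'
from h import *
go([.465,.1168,.024],94.4)
c=cam('wrist'); cv2.imwrite('pics/w3.png',c['image'][...,::-1])
E
```

```text
time: 5.08
ee_pos: [0.4659, 0.1111, 0.0849]
eef_rot: [-0.036, 0.999, -0.001, -0.001]
ft_force: [0.0, -0.8, -0.6]
width: 0.0136
grip_force: 40.0
dp [0.0023 0.0387 0.406 ] rot [-0.0002 -0.0003 -0.0007] deg [-0.06 -0.11 -0.26] j7 1.349 t 5.08 ee [0.4659 0.1111 0.0849]
```

View pics/w3.png

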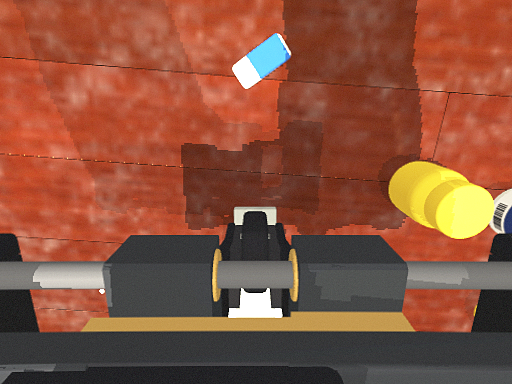

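The wrist camera looks back toward the robot. The gauge is seen end-on in the grip at (256,215) and the slot is not visible, so I lower the tool and check with the top and side cameras.

```bash

python3 -m pendant '[{"dp":[0.0,0.038,0.2],"rotation":[0,0,-0.001],"jaw":0},{"dp":[0.0,0.038,0.4],"rotation":[0,0,-0.001],"jaw":0},{"dp":[0.0,0.038,0.4],"rotation":[0,0,-0.001],"jaw":0},{"dp":[0.0,0.038,0.4],"rotation":[0,0,-0.001],"jaw":0}]'
python3 - <<'E'
from h import *
go([.465,.1168,.024],94.4)
c=cam('top'); d=cam('side')
A=cv2.resize(c['image'][115:215,205:305,::-1],(400,400),interpolation=cv2.INTER_CUBIC)
u=int(450*.64);v=int(300*.64); 
B=cv2.resize(d['image'][v-45:v+65,u-70:u+40,::-1],(400,400),interpolation=cv2.INTER_CUBIC)
cv2.imwrite('pics/pre.png',np.hstack([A,B]))
E
```

```text
time: 5.62
ee_pos: [0.4667, 0.1174, 0.0269]
eef_rot: [-0.039, 0.999, 0.0, 0.0]
ft_force: [0.4, -0.5, -0.5]
width: 0.0136
grip_force: 40.0
dp [ 0.0114 -0.0034  0.0195] rot [0.     0.0001 0.0002] deg [0.   0.04 0.06] j7 1.367 t 5.62 ee [0.4667 0.1174 0.0269]
```

View pics/pre.png

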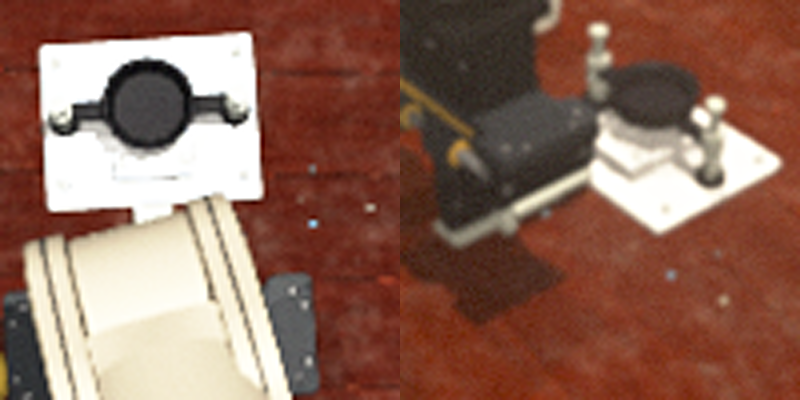

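The crop shows the blade tip emerging at (152,212), with the bridge edge at cols 113–190, row 178. I check the lateral alignment numerically.

```bash
cat > m4.py <<'E'
from h import *
c=dict(np.load('top.npz')); im=c['image'].astype(int); mx=im.max(2);mn=im.min(2)
th=np.radians(4.4); O=np.array([.629,.1295]); ax=np.array([np.cos(th),np.sin(th)]); n=np.array([-ax[1],ax[0]])
def loc(u,v,z): w=ray(c,u,v,z)[:2]-O; return w@ax*1000,w@n*1000
# gray-level subpixel edges along rows
g=mn.astype(float)
print('plate rows')
for v in range(128,168,4):
    row=g[v,205:280]; k=np.nonzero(row>110)[0]
    def sub(i,j): return i+(110-row[i])/(row[j]-row[i])*(j-i)
    L=205+sub(k[0]-1,k[0]); R=205+sub(k[-1]+1,k[-1])
    a,b=loc(L,v,.008),loc(R,v,.008); print(v,np.round([*a,*b,(a[1]+b[1])/2],1))
print('blade')
for v in range(165,175):
    row=g[v,205:280]; k=np.nonzero(row[25:50]>110)[0]+25
    if len(k)<3: continue
    L=205+k[0]-.5;R=205+k[-1]+.5; a,b=loc(L,v,.018),loc(R,v,.018); print(v,np.round([*a,*b,(a[1]+b[1])/2],1), row[k[0]-2:k[-1]+3].astype(int))
print('bridge'); print(g[156:164,228:258].astype(int))
for v,u in((160,234),(160,251)): print(loc(u,v,.015))
s=r.read_state(); w=np.array(s['ee_pos'][:2])-O; print('tcp loc',w@ax*1000,w@n*1000)
E
python3 m4.py
```

```text
plate rows
128 [ 50.2  75.4  40.7 -75.7  -0.2]
132 [ 38.7  75.2  29.2 -77.   -0.9]
136 [ 27.3  75.7  17.8 -76.3  -0.3]
140 [ 15.9  76.1   6.4 -75.9   0.1]
144 [  4.5  76.2  -5.  -75.8   0.2]
148 [ -7.   74.6 -16.4 -76.7  -1.1]
152 [-18.3  75.5 -27.7 -76.   -0.3]
156 [-29.6  75.8 -39.  -75.6   0.1]
160 [-40.9  76.3 -50.4 -76.5  -0.1]
164 [-52.2  75.6 -61.6 -74.8   0.4]
blade
165 [-58.7  37.7 -63.  -31.3   3.2] [255 255 255 255 255 255 255 255 255 255 255 254 252 250 250 249 248 250
 250 250 248 244 241 216 158 138 144 150 113]
166 [-61.5  37.8 -65.8 -31.1   3.3] [255 254 250 252 247 239 240 239 230 214 246 255 251 244 243 245 244 244
 247 231 106  42  40  67 128 168 172 175 147]
167 [-65.7  15.9 -68.6 -31.   -7.5] [ 37  15 195 255 255 253 253 254 255 255 255 254 107  62  70  63 125 181
 183 187 160]
168 [-68.4  16.1 -71.4 -30.8  -7.4] [ 54  29 144 251 255 255 255 255 249 243 241 207 124 128 130 100 115 181
 193 192 185]
169 [-71.2  16.3 -74.1 -30.6  -7.2] [ 61  30 143 254 255 246 243 222 186 174 156 143 157 159 164 139 104 163
 201 196 202]
170 [-74.   16.4 -76.9 -30.4  -7. ] [ 55  44
[... 1150 characters left out ...]
54 255 255 255 255]
 [255 255 255 255 255 252 248 244 241 245 246 249 250 251 251 251 252 252
  253 254 254 255 255 255 255 255 255 255 255 255]
 [255 255 255 255 255 255 255 255 255 255 255 255 255 255 255 255 255 255
  255 255 255 255 255 255 255 255 255 255 255 255]
 [255 255 255 255 255 255 255 255 255 255 255 255 255 255 255 255 255 255
  255 255 255 255 255 255 255 255 255 255 255 255]
 [255 255 255 255 255 255 255 255 255 255 255 255 255 255 255 255 255 255
  255 255 255 255 255 255 255 255 255 254 244 243]]
(np.float64(-45.138868824503525), np.float64(24.526775172219722))
(np.float64(-48.077540236990615), np.float64(-22.567724213450294))
tcp loc -162.41243783156338 0.9991094468733944
```

```bash

python3 -m pendant '[{"dp":[0,-0.008,0.02],"rotation":[0,0,0],"jaw":0},{"dp":[0,-0.008,0.02],"rotation":[0,0,0],"jaw":0},{"dp":[-0.05,-0.008,0.02],"rotation":[0,0,0],"jaw":0},{"dp":[-0.1,-0.008,0.02],"rotation":[0,0,0],"jaw":0},{"dp":[-0.15,-0.008,0.02],"rotation":[0,0,0],"jaw":0},{"dp":[-0.2,-0.008,0.02],"rotation":[0,0,0],"jaw":0},{"dp":[-0.2,-0.008,0.02],"rotation":[0,0,0],"jaw":0}]'
python3 m4.py | tail -1
python3 -c "
from h import *
go([.559,.124,.024],94.4)"
```

```text
time: 6.6
ee_pos: [0.4967, 0.1193, 0.023]
eef_rot: [-0.04, 0.999, -0.0, 0.0]
ft_force: [-0.6, 0.0, -1.1]
width: 0.0133
grip_force: 40.0
tcp loc -132.73508209596164 0.015025235562002786
dp [-0.4168 -0.0018 -0.0068] rot [-0.      0.      0.0004] deg [-0.    0.01  0.13] j7 1.399 t 6.6 ee [0.4967 0.1193 0.023 ]
```

```bash

python3 -m pendant '[{"dp":[-0.06,0,0],"rotation":[0,0,0],"jaw":0},{"dp":[-0.12,0,0],"rotation":[0,0,0],"jaw":0},{"dp":[-0.18,0,0],"rotation":[0,0,0],"jaw":0},{"dp":[-0.24,0,0],"rotation":[0,0,0],"jaw":0},{"dp":[-0.3,0,0],"rotation":[0,0,0],"jaw":0},{"dp":[-0.36,0,0],"rotation":[0,0,0],"jaw":0},{"dp":[-0.36,0,0],"rotation":[0,0,0],"jaw":0}]'
python3 m4.py | tail -1
```

```text
time: 7.48
ee_pos: [0.5506, 0.1236, 0.023]
eef_rot: [-0.04, 0.999, -0.0, 0.0]
ft_force: [0.8, 0.7, -1.1]
width: 0.0135
grip_force: 40.0
tcp loc -78.64240192526884 0.1331407731359774
```

```bash

python3 -m pendant '[{"dp":[-0.03,0,0.004],"rotation":[0,0,0],"jaw":0},{"dp":[-0.05,0,0.004],"rotation":[0,0,0],"jaw":0},{"dp":[-0.06,0,0.004],"rotation":[0,0,0],"jaw":0},{"dp":[-0.06,0,0.004],"rotation":[0,0,0],"jaw":0}]'
python3 m4.py | tail -1
```

```text
time: 7.98
ee_pos: [0.5589, 0.1243, 0.0224]
eef_rot: [-0.04, 0.999, 0.0, -0.0]
ft_force: [-0.2, -0.8, -1.3]
width: 0.014
grip_force: 40.0
tcp loc -70.27983659525908 0.23150927774730812
```

```bash

python3 -m pendant '[{"dp":[-0.01,0,0],"rotation":[0,0,0],"jaw":0},{"dp":[-0.02,0,0],"rotation":[0,0,0],"jaw":0},{"dp":[-0.02,0,0],"rotation":[0,0,0],"jaw":0}]'
python3 m4.py | tail -1
```

```text
time: 8.35
ee_pos: [0.5593, 0.1244, 0.0223]
eef_rot: [-0.04, 0.999, -0.0, -0.003]
ft_force: [-13.7, -0.6, 10.3]
width: 0.0136
grip_force: 40.0
tcp loc -69.90919481396466 0.30431540917408495
```

```bash

python3 -m pendant '[{"dp":[-0.01,0,0],"rotation":[0,0,0],"jaw":0},{"dp":[0.011,0,0],"rotation":[0,0,0],"jaw":0},{"dp":[0.011,0,0],"rotation":[0,0,0],"jaw":0.4},{"dp":[0.011,0,0],"rotation":[0,0,0],"jaw":0.4},{"dp":[0.011,0,0],"rotation":[0,0,0],"jaw":0.4}]'
python3 -m pendant '[{"dp":[0.0,0,-0.3],"rotation":[0,0,0],"jaw":0.4},{"dp":[0,0,-0.7],"rotation":[0,0,0],"jaw":0.4},{"dp":[0,0,-1],"rotation":[0,0,0],"jaw":0.6},{"dp":[-0,0,-1],"rotation":[0,0,0],"jaw":0.6}]'
python3 - <<'E'
from h import *
c=cam('side'); go([.4616,.333,.15],94.4); go([.4616,.333,.15],45); go([.4616,.333,.15],135)
u=int(450*.64);v=int(300*.64); 
B=cv2.resize(c['image'][v-60:v+60,u-90:u+70,::-1],(800,600),interpolation=cv2.INTER_CUBIC)
cv2.imwrite('pics/ins.png',B)
E
```

```text
time: 8.98
ee_pos: [0.5606, 0.1245, 0.0226]
eef_rot: [-0.04, 0.999, 0.0, 0.0]
ft_force: [-0.3, 0.1, -0.1]
width: 0.0322
grip_force: 0.0
time: 9.48
ee_pos: [0.5625, 0.1249, 0.1765]
eef_rot: [-0.04, 0.999, 0.001, 0.003]
ft_force: [0.1, 0.1, -0.8]
width: 0.0473
grip_force: 0.0
dp [0.5527 1.4368 0.1595] rot [0.0002 0.0005 0.0004] deg [0.06 0.18 0.14] j7 1.408 t 9.53 ee [0.5612 0.1247 0.174 ]
dp [0.5527 1.4368 0.1595] rot [0.0004 0.0004 0.1376] deg [ 0.14  0.15 49.54] j7 1.408 t 9.53 ee [0.5612 0.1247 0.174 ]
dp [0.5527 1.4368 0.1595] rot [-0.      0.0006 -0.1124] deg [-1.000e-02  2.000e-01 -4.046e+01] j7 1.408 t 9.53 ee [0.5612 0.1247 0.174 ]
```

View pics/ins.png

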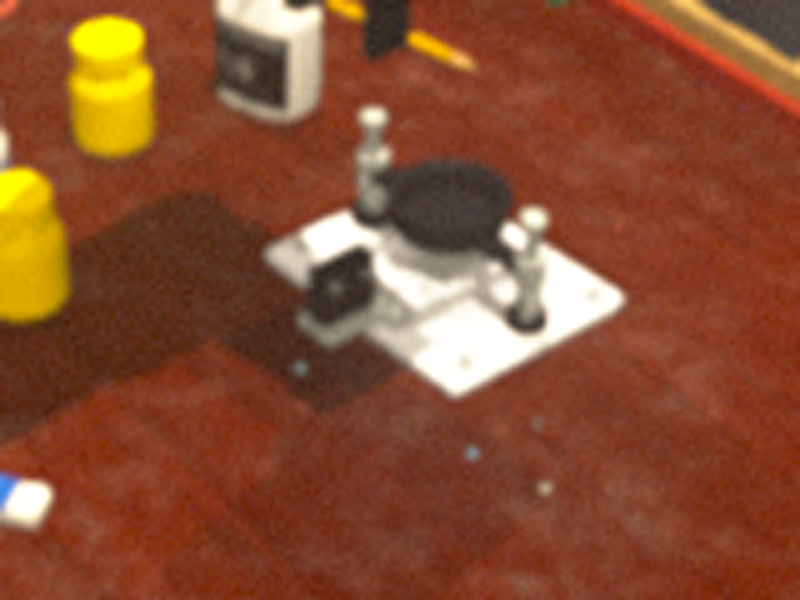

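The side crop shows the gauge's grip at (340,285) with its shoulder against the slot on the plate, and the ring free. Next I go to the white bottle.

```bash

python3 -m pendant '[{"dp":[0.28,0.72,0.05],"rotation":[0,0,0],"jaw":0.7},{"dp":[0.28,0.72,0.05],"rotation":[0,0,0],"jaw":0.7},{"dp":[0.55,1.0,0.08],"rotation":[0,0,0],"jaw":0.7},{"dp":[0.55,1.0,0.08],"rotation":[0,0,0],"jaw":0.7}]'
python3 - <<'E'
from h import *
c=cam('top'); P=pts(c); im=c['image'].astype(int)
# gauge in place
reg=np.zeros(P.shape[:2],bool); reg[150:195,225:275]=1
k=reg&(P[...,2]>.041)&(P[...,2]<.056)&(im.max(2)<80)
th=np.radians(4.4); O=np.array([.629,.1295]); ax=np.array([np.cos(th),np.sin(th)]); n=np.array([-ax[1],ax[0]])
w=(P[k][:,:2]-O); a=w@ax*1000; b=w@n*1000; a=a[b.__abs__()<15];print('grip local x',a.min(),a.max(),'y',np.median(b), k.sum())
go([.4616,.3336,.1],94.4)
c=cam('wrist'); P=pts(c); im=c['image'].astype(int)
m=(im.min(2)>130)&(np.ptp(im,2)<50)&(P[...,2]>.06)&(P[...,2]<.072)
q=P[m]; 
if len(q)>10: q=q[np.hypot(q[:,0]-.4616,q[:,1]-.3336)<.03]; print('cap wrist',len(q),cv2.minEnclosingCircle((q[:,:2]*1000).astype(np.float32)), np.median(q[:,2]))
E
```

```text
time: 10.02
ee_pos: [0.4619, 0.271, 0.1585]
eef_rot: [-0.043, 0.999, -0.0, -0.002]
ft_force: [0.6, -1.5, -0.1]
width: 0.0605
grip_force: 0.0
grip local x -86.28715992882405 -24.256819924747315 y 0.6016403465989992 69
dp [-0.0202  0.433   0.3925] rot [-0.0001 -0.0004  0.001 ] deg [-0.05 -0.13  0.38] j7 1.07 t 10.07 ee [0.4641 0.2687 0.1589]
cap wrist 1270 ((461.5869140625, 334.00018310546875), 18.477766036987305) 0.06488140118185182
```

```bash

python3 -m pendant '[{"dp":[-0.01,0.433,0.3],"rotation":[0,0,0],"jaw":0.7},{"dp":[-0.01,0.433,0.3],"rotation":[0,0,0],"jaw":0.7},{"dp":[-0.01,0.433,0.3],"rotation":[0,0,0],"jaw":0.7}]'
python3 -c "
from h import *
go([.4616,.3338,.021],94.4)"
```

```text
time: 10.5
ee_pos: [0.4626, 0.3314, 0.1142]
eef_rot: [-0.039, 0.999, -0.001, -0.001]
ft_force: [0.7, -0.7, -0.1]
width: 0.0609
grip_force: 0.0
dp [0.0045 0.0174 0.621 ] rot [-0.0003 -0.0003  0.0003] deg [-0.11 -0.09  0.13] j7 0.978 t 10.5 ee [0.4626 0.3314 0.1142]
```

```bash

python3 -m pendant '[{"dp":[0.005,0.016,0.2],"rotation":[0,0,0],"jaw":0.7},{"dp":[0.005,0.016,0.4],"rotation":[0,0,0],"jaw":0.7},{"dp":[0.005,0.016,0.55],"rotation":[0,0,0],"jaw":0.7},{"dp":[0.005,0.016,0.62],"rotation":[0,0,0],"jaw":0.7},{"dp":[0.005,0.016,0.62],"rotation":[0,0,0],"jaw":0.7}]' 
python3 -m pendant '[{"dp":[0,0,0],"rotation":[0,0,0],"jaw":0},{"dp":[0,0,0],"rotation":[0,0,0],"jaw":0},{"dp":[0,0,0],"rotation":[0,0,0],"jaw":0},{"dp":[0,0,0],"rotation":[0,0,0],"jaw":0},{"dp":[0,0,0],"rotation":[0,0,0],"jaw":0}]' 50
```

```text
time: 11.12
ee_pos: [0.4622, 0.3336, 0.0227]
eef_rot: [-0.039, 0.999, -0.0, 0.0]
ft_force: [0.4, -0.2, 0.8]
width: 0.0611
grip_force: 0.0
time: 11.75
ee_pos: [0.462, 0.335, 0.0232]
eef_rot: [-0.04, 0.999, 0.0, 0.0]
ft_force: [-0.5, -0.8, 5.7]
width: 0.0424
grip_force: 50.0
```

```bash

python3 -m pendant '[{"dp":[0,0,-0.3],"rotation":[0,0,0],"jaw":0},{"dp":[0,0,-0.7],"rotation":[0,0,0],"jaw":0},{"dp":[0,0,-0.7],"rotation":[0,0,0],"jaw":0},{"dp":[0,0,-0.7],"rotation":[0,0,0],"jaw":0}]'
python3 -c "
from h import *
go([.6288,.1295,.125],94.4)"
```

```text
time: 12.25
ee_pos: [0.4612, 0.3344, 0.1269]
eef_rot: [-0.04, 0.999, -0.0, -0.0]
ft_force: [-0.4, -0.6, -0.6]
width: 0.0422
grip_force: 50.0
dp [-1.0057 -1.4506  0.0122] rot [-0.     -0.0001  0.0004] deg [-0.01 -0.03  0.15] j7 0.972 t 12.25 ee [0.4612 0.3344 0.1269]
```

```bash

python3 -m pendant '[{"dp":[-0.3,-0.5,0],"rotation":[0,0,0],"jaw":0},{"dp":[-0.5,-0.75,0],"rotation":[0,0,0],"jaw":0},{"dp":[-0.7,-1,0],"rotation":[0,0,0],"jaw":0},{"dp":[-0.7,-1,0],"rotation":[0,0,0],"jaw":0}]'
python3 -m pendant '[{"dp":[-0.3,-0.45,0],"rotation":[0,0,0],"jaw":0},{"dp":[-0.3,-0.45,0],"rotation":[0,0,0],"jaw":0},{"dp":[-0.3,-0.45,0],"rotation":[0,0,0],"jaw":0}]'
python3 - <<'E'
from h import *
go([.6288,.1295,.080],94.4)
c=cam('wrist'); P=pts(c); im=c['image']
cv2.imwrite('pics/w5.png',im[...,::-1])
d=cam('side')
cv2.imwrite('pics/mid.png',np.hstack([cv2.resize(im[...,::-1],(400,300)),cv2.resize(d['image'][130:250,220:380,::-1],(400,300),interpolation=cv2.INTER_CUBIC)]))
E
```

```text
time: 12.75
ee_pos: [0.58, 0.1872, 0.1253]
eef_rot: [-0.036, 0.999, -0.002, -0.001]
ft_force: [-0.5, -0.0, -0.4]
width: 0.0423
grip_force: 50.0
time: 13.12
ee_pos: [0.6279, 0.1284, 0.1258]
eef_rot: [-0.038, 0.999, -0.001, -0.001]
ft_force: [-0.4, 0.5, -0.8]
width: 0.0425
grip_force: 50.0
dp [-0.0073  0.0073  0.3051] rot [-0.0002 -0.0004  0.    ] deg [-0.05 -0.14  0.01] j7 1.455 t 13.12 ee [0.6279 0.1284 0.1258]
```

View pics/mid.png

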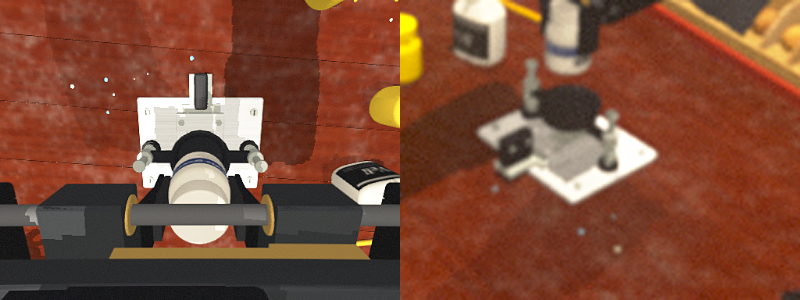

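The wrist view shows the gauge home, with its shoulder against the bridge at (200,105). The bottle at (199,200) is centred over the ring at (199,150). I descend.

```bash

python3 -m pendant '[{"dp":[-0.007,0.007,0.1],"rotation":[0,0,0],"jaw":0},{"dp":[-0.007,0.007,0.2],"rotation":[0,0,0],"jaw":0},{"dp":[-0.007,0.007,0.27],"rotation":[0,0,0],"jaw":0},{"dp":[-0.007,0.007,0.34],"rotation":[0,0,0],"jaw":0},{"dp":[-0.007,0.007,0.38],"rotation":[0,0,0],"jaw":0},{"dp":[-0.007,0.007,0.38],"rotation":[0,0,0],"jaw":0}]' 60
python3 m4.py | tail -1
```

```text
time: 13.98
ee_pos: [0.6291, 0.1308, 0.07]
eef_rot: [-0.04, 0.999, -0.0, -0.0]
ft_force: [-0.8, -0.1, -1.6]
width: 0.042
grip_force: 60.0
tcp loc 0.164800643518133 1.2444458249563606
```

```bash

python3 -m pendant '[{"dp":[0,-0.007,0.02],"rotation":[0,0,0],"jaw":0},{"dp":[0,-0.007,0.04],"rotation":[0,0,0],"jaw":0},{"dp":[0,-0.007,0.06],"rotation":[0,0,0],"jaw":0},{"dp":[0,-0.007,0.06],"rotation":[0,0,0],"jaw":0}]' 60
```

```text
time: 14.48
ee_pos: [0.6297, 0.1297, 0.0618]
eef_rot: [-0.04, 0.999, 0.0, 0.0]
ft_force: [-0.3, -0.3, 4.5]
width: 0.0422
grip_force: 60.0
```

```bash

python3 -m pendant '[{"dp":[0,0,0.02],"rotation":[0,0,0],"jaw":0},{"dp":[0,0,0.04],"rotation":[0,0,0],"jaw":0},{"dp":[0,0,0.055],"rotation":[0,0,0],"jaw":0},{"dp":[0,0,0.055],"rotation":[0,0,0],"jaw":0}]' 60
python3 -m pendant '[{"dp":[0,0,0.007],"rotation":[0,0,0],"jaw":0},{"dp":[0,0,0.014],"rotation":[0,0,0],"jaw":0},{"dp":[0,0,0.014],"rotation":[0,0,0],"jaw":0}]' 60
```

```text
time: 14.98
ee_pos: [0.6298, 0.1296, 0.0541]
eef_rot: [-0.04, 0.999, 0.0, 0.0]
ft_force: [-1.9, -1.9, 9.8]
width: 0.0423
grip_force: 60.0
time: 15.35
ee_pos: [0.6299, 0.1296, 0.0532]
eef_rot: [-0.039, 0.999, 0.0, 0.001]
ft_force: [-6.5, -2.4, 17.6]
width: 0.0421
grip_force: 60.0
```

```bash

python3 -m pendant '[{"dp":[0.006,0,0.005],"rotation":[0,0,0],"jaw":0},{"dp":[0.006,0,0.008],"rotation":[0,0,0],"jaw":0},{"dp":[0.006,0,0.008],"rotation":[0,0,0],"jaw":0},{"dp":[0.006,0,0.008],"rotation":[0,0,0],"jaw":0},{"dp":[0.006,0,0.008],"rotation":[0,0,0],"jaw":0}]' 60
python3 - <<'E'
from h import *
c=cam('wrist');d=cam('side')
cv2.imwrite('pics/fin.png',np.hstack([cv2.resize(c['image'][...,::-1],(400,300)),cv2.resize(d['image'][130:250,220:380,::-1],(400,300),interpolation=cv2.INTER_CUBIC)]))
s=r.read_state(); print(s['time'],s['ft_force'],s['ee_pos'])
E
```

```text
time: 15.98
ee_pos: [0.6299, 0.1297, 0.0531]
eef_rot: [-0.039, 0.999, 0.0, 0.002]
ft_force: [-6.8, -2.8, 23.3]
width: 0.0428
grip_force: 60.0
16.075 [-6.53825762 -2.67068881 22.13610683] [0.62986938 0.12960795 0.05305529]
```

View pics/fin.png

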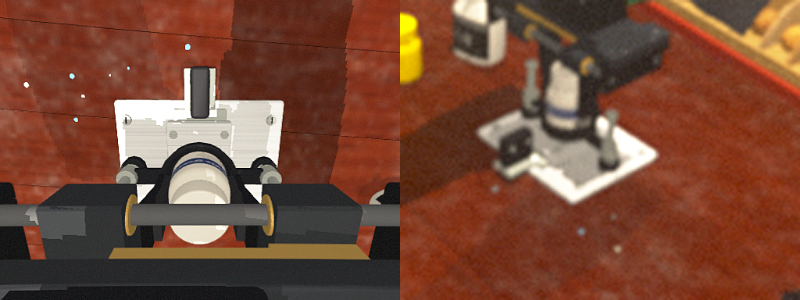

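The bottle stands in the ring and the gauge is home. The stop is rigid at 12 mm with 22 N pressing. I hand in.

```bash
python3 -c "
from bench import r
print(r.close_job())"
```

```text
the job is handed in; nothing more can be done
None
```

The gauge is pushed home in the slot, and the white bottle stands in the ring, held down on the blade with about 22 N; I handed the job in at 16 s and got no verdict back.

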